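# Open the lamp-oil flagon for the table lamps

### The arm

A 7-joint arm with a two-finger parallel gripper is mounted at the origin on the work surface. World frame = base frame: x ahead of the robot, y to its left, z up, the work surface at z = 0. Lengths are in m, angles in rad, forces in N, time in s.
With the tool pointing down it reaches from about 0.425 to 0.875 m from the base axis. Payload 9.9 kg.
Tool frame: the origin (TCP) lies at the very end of the fingers, on their centre line; the grasp point (between the pads) lies r.tcp_to_grasp behind it (r.tcp_to_grasp is the distance from the TCP to the grasp point, in m); z points along the fingers, y is the line along which they close (so a half turn about z gives the same grasp; the last joint's range is limited). The gripper opens to 85 mm and grips with 20 to 120 N. Pads are 22 mm wide; open, the fingers measure 114 mm over their backs; the gripper's body (76 mm by 85 mm) begins 54 mm behind the grasp point. The pads swing forward as they close: fully open they stand 13 mm farther back than shut.
Start: joints at [1.189, 0.576, 0.025, 1.437, -0.015, 1.129, -0.057], TCP at [0.198, -0.645, 0.231] pointing down, gripper open.
Joint ranges: [-2.76, 2.76], [-0.34, 2.15], [-1.52, 1.57], [0.19, 2.46], [-1.09, 4.23], [0.17, 1.99], [-2.82, 2.82]. Speed limits (rad/s): [2.22, 2.22, 3.01, 3.01, 3.14, 3.14, 3.14].

### API

Orientations are given as a unit quaternion [w, x, y, z].
In Python, from plant import r, eyes gives the robot as it stands.
- The arm moves only by the shell command python3 -m creep 'ROWS'. ROWS is text: rows parted by semicolons, each of 7 numbers parted by spaces: the shift along the tool's x, y, z in m, then the turn, a rotation vector about the tool's x, y, z in degrees, then the opening, from -1 (shut) to 1 (fully open). In form: tx ty tz rx ry rz fingers; .... A call has 1 to 20 rows; each row shifts and turns the commanded pose from where the row before left it, along the tool's axes as they then stand; what a row does not reach is not made up. A row lasts 1/10 s, in which the tool goes at most 50 mm and 8.59 degrees, less where a joint would pass 70% of its speed; a pose out of reach is approached as far as the arm can. A call is refused whole if a number of a shift passes 0.05 or a number of a turn 8.59, either way. A call with a gripper value outside its range is refused whole. The fingers move at their own pace and stop on an object; the grip force is fixed at half the most. Time passes only in rows, so rows that do not move let the fingers close. It gives the time, the measured TCP pose, the force, the opening and the grip force at its end, in the units of the state.
- r.observe(): the state, without advancing time (a new reading comes with each control period).
- eyes.camera(name): name is "scene" or "side" or "wrist"; returns the picture (384x512x3 uint8, red, green, blue); there is no depth.
- eyes.camera_info(name): a dict with "K" (3x3 intrinsics, pixels), "xyz" and "rotation" of the camera in the world; the wrist camera has in their place "tool_from_camera" (4x4, takes a point from camera to tool coordinates, whose origin is the TCP and whose axes are the flange's). Camera axes: x right, y up, looking along -z (the intrinsics and any distortion apply to the point x, -y, -z); pixel columns grow to the right and rows downward; lengths in m; the calibration is good to about 2 mm. A picture is of the moment at which its call begins: read the wrist's pose just before it. camera_info takes no time and is no camera call.
- r.close_job(): hands the job in; it is judged then, once.
The state is a dict: "t": time; "joint_positions": joint angles; "dq": joint speeds; "effort": joint torques, N m; "tool_pos": TCP position; "orientation": TCP orientation; "force": force on the tool from outside, world axes, zero at the start; "moment": the same for the moment, N m; "width": finger opening in m; "finger_force": force on a finger pad.
Only numpy, scipy, OpenCV 4.12 (cv2) and the standard library are available. Lean on these libraries where they do the work, as an engineer would, in place of code of your own. Each camera call takes 0.05 s, during which the arm holds its last target. There are 200 camera calls.

### The job

The little table lamp needs filling: open the squat lamp-oil flagon. Its white safety cap is push-and-turn: press the cap down, keep it pressed while turning it about a quarter turn counter-clockwise (seen from above), then lift it off and finish while still holding it in the gripper, upright and still, roughly a hand's breadth (about 8 cm) straight above the flagon's mouth. Keep the flagon standing on the table close to where it was, and leave the lamp, the water bottle and the wine glass alone.

Things in the scene. Friction and masses are not known exactly. Their poses are not given: they have to be found in the camera images.
- flagon: Squat plain aluminium flagon, loose, 0.6 to 0.95 kg, upright on the table. Origin at the centre of its underside, z up its axis. Round body 100 mm in diameter up to 54 mm height, sloping shoulder up to 75 mm, then a neck 28 mm in diameter, rim at 112 mm, with two opposite lugs (43 mm across) that lock the cap, bayonet fashion.
- flagon_mouth (a point): Centre of the flagon's neck rim, on its axis, 112 mm above its underside; z up the axis. A sprung sealing disc in the mouth, 18 mm across, pushes the cap up with about 4 N when locked and 10 N when the cap is fully down (6.5 mm lower, cap on the neck rim); with the cap off it stands about 7 mm proud of the rim.
- cap: White plastic push-and-turn cap, fine grey ribs on its side: round, 52 mm in diameter, 30 mm tall, 40 g, open below, a loose part locked on the neck at the start. Origin at the centre of its lower edge, z up: locked, 95 mm above the flagon's underside, 20 mm clear above the shoulder. Locked, its x axis lies along the flagon's x axis. Any grip across the diameter will do; 40 N holds it.
- cap_top (a point): Centre of the cap's flat top, 30 mm above its lower edge; z up; a grey bar on it points along the cap's x. Locked, the cap has a few degrees of play; it turns only when pressed down 4 mm or more (5 to 6 is good), counter-clockwise from above, not clockwise. It is free from 50 to about 130 degrees of turn (90 is best) and then lifts straight off.
- oil_lamp: Bystander: small round white ceramic oil lamp with a brass burner, 84 mm in diameter, 68 mm tall, loose. Origin at the centre of its underside.
- water_bottle: Bystander: green glass water bottle, 68 mm in diameter, 230 mm tall, loose. Origin at the centre of its underside.
- wine_glass: Bystander: stemmed wine glass, 76 mm in diameter, 185 mm tall, loose. Origin at the centre of its underside.
There are look-alikes about, which are no part of the job. Of the things shaped like the cap, the white one is meant.

How it is judged:
On the way, in this order (a step that is already met when the one before it is completed fails the run):
1. the gripped cap is pressed down on the flagon by at least 4 mm (z of cap in the frame of flagon below 0.091 m and contact force between cap and the fingers above 0.5 N), for 0.05 s.
2. the cap is turned past its locking lugs (40 degrees or more) while still down on the neck (angle between the x axis of cap and the x axis of flagon, either way round above 0.7 rad and z of cap in the frame of flagon below 0.099 m and contact force between cap and the fingers above 0.5 N), for 0.05 s.
At the end, for the whole second after the job is handed in: The cap is held by the fingers alone, still (under 30 mm/s) and upright within 17 degrees, its lower edge 40 to 160 mm above the flagon's neck rim and within 40 mm of straight above it, not touching the flagon; the flagon stands upright and still on the table within 60 mm of where it started (z of cap in the frame of flagon_mouth between 0.04 and 0.16 m and horizontal distance between cap and flagon_mouth below 0.04 m and angle between cap's own z axis and vertical below 0.3 rad and linear speed of cap below 0.03 m/s and contact force between cap and the fingers above 1 N and contact force between cap and flagon below 0.1 N and angle between flagon's own z axis and vertical below 0.1 rad and height (world z) of flagon below 0.005 m and distance of flagon from where it was at the start of the episode below 0.06 m and linear speed of flagon below 0.02 m/s); the arm keeps its last pose, push and grip.
It fails at once if the flagon is tipped by more than 20 degrees (angle between flagon's own z axis and vertical above 0.35 rad).
It fails at once if the flagon is picked up off the table (30 mm or more) (height (world z) of flagon above 0.03 m).
It fails at once if the lamp, water bottle or wine glass is moved by more than 30 mm (distance of any of oil_lamp, water_bottle, wine_glass from where it was at the start of the episode above 0.03 m).
It also fails if it takes over 42 s, if anything falls off the work surface, if the arm or the gripper's body presses on something with over 40 N, if the wrist force passes 120 N, or if a joint passes its speed limit or range.

## Working session

There is one attempt and no reset: what is moved stays moved. The work goes in short steps, Python scripts to look and compute and a shell command to move; the robot and the scene stay as the last step left them, time stands still between calls to the robot, and variables do not carry over. Pictures are saved under pics/ and viewed, at most 10 in all, crops included, and the job is handed in when it is done.

```bash
ls; mkdir -p pics
python3 - <<'E'
from plant import r, eyes
import cv2, numpy as np
o=r.observe(); print({k:np.round(o[k],3).tolist() for k in o}, r.tcp_to_grasp)
a=eyes.camera("scene"); b=eyes.camera("side")
for n,im in(("scene",a),("side",b)):
    cv2.imwrite(f"pics/{n}0.png",im[:,:,::-1])
    i=eyes.camera_info(n); print(n,{k:np.round(i[k],4).tolist() if k!='name' else i[k] for k in i})
print({k:np.round(v,4).tolist() for k,v in eyes.camera_info("wrist").items()})
E
```

```text
pics
{'t': 0.0, 'joint_positions': [1.189, 0.577, 0.025, 1.438, -0.015, 1.129, -0.056], 'dq': [0.001, -0.001, -0.001, 0.0, 0.0, 0.001, -0.001], 'effort': [-0.002, -76.576, 2.25, -28.597, 0.015, 0.013, -0.0], 'tool_pos': [0.198, -0.645, 0.23], 'orientation': [-0.001, 0.989, 0.148, -0.0], 'force': [-0.489, 0.262, -0.652], 'moment': [0.013, 0.02, 0.049], 'finger_force': 0.0, 'width': 0.086} 0.0187
scene {'K': [[361.2799, 0.0, 257.5881], [0.0, 361.2799, 189.9765], [0.0, 0.0, 1.0]], 'xyz': [1.1769, -0.1849, 1.0894], 'rotation': [0.7657, 0.2235, 0.1783, 0.5761]}
side {'K': [[483.2541, 0.0, 256.5106], [0.0, 483.2541, 196.0209], [0.0, 0.0, 1.0]], 'xyz': [0.2166, 0.9804, 1.2327], 'rotation': [-0.1637, -0.062, 0.3546, 0.9185]}
{'K': [[329.6573, 0.0, 253.2614], [0.0, 329.6573, 188.1959], [0.0, 0.0, 1.0]], 'tool_from_camera': [[0.001, 0.9578, 0.2875, 0.0738], [1.0, -0.0013, 0.0011, 0.0002], [0.0014, 0.2875, -0.9578, -0.1427], [0.0, 0.0, 0.0, 1.0]]}
```

View pics/scene0.png

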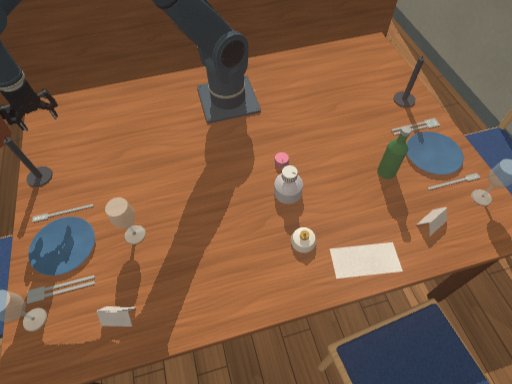

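View pics/side0.png

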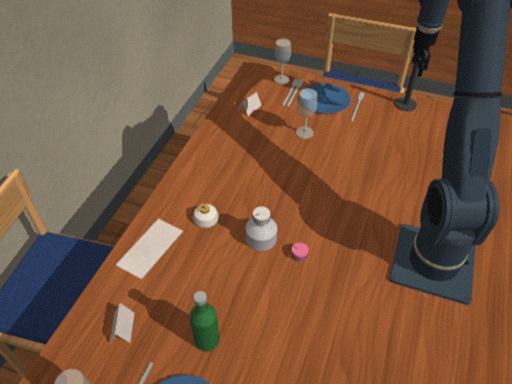

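The scene view shows the white cap on the grey flagon at (290,173). Look-alikes are the pink cap on the table at (282,159) and the white oil lamp at (303,240), and the wine glasses and bottle stand further off. In the side view the cap is at (262,215), the pink one at (300,251) and the lamp at (206,215). I choose the white cap on the flagon, and will check it in a close crop and triangulate.

```bash
cat > h.py <<'E'
import numpy as np, cv2
from scipy.spatial.transform import Rotation as R
from plant import r, eyes
def q(w): return R.from_quat([w[1],w[2],w[3],w[0]])
def pose(name,o=None):
    i=eyes.camera_info(name)
    if name=="wrist":
        T=np.array(i["tool_from_camera"]);Rt=q(o["orientation"]).as_matrix()
        return i["K"],Rt@T[:3,3]+o["tool_pos"],Rt@T[:3,:3]
    return i["K"],np.array(i["xyz"]),q(i["rotation"]).as_matrix()
def ray(P,u):
    K,c,M=P; d=np.linalg.inv(K)@[u[0],u[1],1]; d=M@(d*[1,-1,-1]); return c,d/np.linalg.norm(d)
def plane(P,u,z):
    c,d=ray(P,u); return c+d*(z-c[2])/d[2]
def proj(P,X):
    K,c,M=P; p=M.T@(np.array(X)-c)*[1,-1,-1]; p=np.array(K)@p; return p[:2]/p[2]
def tri(rays):
    A=0;b=0
    for c,d in rays:
        S=np.eye(3)-np.outer(d,d);A=A+S;b=b+S@c
    X=np.linalg.solve(A,b); return X,[np.linalg.norm((np.eye(3)-np.outer(d,d))@(X-c)) for c,d in rays]
E
python3 - <<'E'
from h import *
ims={n:cv2.imread(f"pics/{n}0.png") for n in("scene","side")}
# close crops
c1=cv2.resize(ims["scene"][145:215,255:325],(390,390),interpolation=cv2.INTER_CUBIC)
c2=cv2.resize(ims["side"][195:265,225:295],(390,390),interpolation=cv2.INTER_CUBIC)
cv2.imwrite("pics/crop.png",np.hstack([c1,c2]))
for n,(x0,y0,x1,y1) in(("scene",(265,150,320,215)),("side",(235,200,290,260))):
    hsv=cv2.cvtColor(ims[n],cv2.COLOR_BGR2HSV)
    m=((hsv[...,2]>195)&(hsv[...,1]<60)).astype(np.uint8); k=np.zeros_like(m);k[y0:y1,x0:x1]=1
    cc=cv2.connectedComponentsWithStats(m*k)
    print(n,[(s.tolist(),np.round(c,1).tolist()) for s,c in zip(cc[2][1:],cc[3][1:]) if s[4]>15])
E
```

```text
scene [([282, 165, 15, 13, 142], [289.1, 171.2]), ([277, 175, 6, 8, 29], [279.4, 178.2])]
side [([253, 207, 17, 13, 154], [261.6, 212.6]), ([260, 221, 17, 18, 168], [268.7, 230.6])]
```

View pics/crop.png

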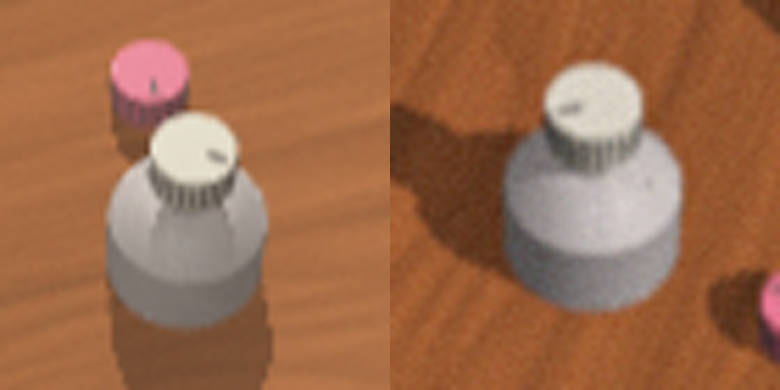

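The crop confirms it: a white cap with a ribbed side on the grey flagon, top centre at scene (289.6,171.6) and side (261.4,213.3). The bar is at scene (294,173) and side (257,214). The pink cap stands separately on the table.

Run:
```python
from h import *
S,D=pose("scene"),pose("side")
X,e=tri([ray(S,(289.6,171.5)),ray(D,(261.4,213.3))]); print("cap top",X.round(4),np.round(e,4),"reach",np.hypot(*X[:2]))
B,e=tri([ray(S,(293.7,172.8)),ray(D,(257,214))]); print("bar",B.round(4),e, "yaw",np.degrees(np.arctan2(*(B-X)[1::-1])))
for n,a,b,z in(("pink",(282,157),(300,247),.03),):
    print(n,tri([ray(S,a),ray(D,b)])[0].round(3))
print("lamp",plane(S,(303,240),.04).round(3),"bottle base",plane(S,(388,172),0.02).round(3))
o=r.observe(); M=q(o["orientation"]).as_matrix(); print(M.round(3))
print("tool shift to above",(M.T@(np.r_[X[:2],.25]-o["tool_pos"])).round(3))
```

```text
cap top [0.5232 0.0949 0.1219] [0.0003 0.0003] reach 0.5317723516606426
bar [0.534  0.1049 0.1252] [np.float64(8.754140541994061e-05), np.float64(8.754140541999844e-05)] yaw 43.179251984657384
pink [0.392 0.113 0.035]
lamp [0.735 0.073 0.04 ] bottle base [0.557 0.466 0.02 ]
[[ 0.956  0.293 -0.001]
 [ 0.293 -0.956  0.001]
 [-0.    -0.002 -1.   ]]
tool shift to above [ 0.528 -0.612 -0.019]
```

```bash
python3 -m creep '0.031 -0.036 -0.002 0 0 0 1;0.031 -0.036 -0.002 0 0 0 1;0.031 -0.036 -0.002 0 0 0 1;0.031 -0.036 -0.002 0 0 0 1;0.031 -0.036 -0.002 0 0 0 1;0.031 -0.036 -0.001 0 0 0 1;0.031 -0.036 -0.001 0 0 0 1;0.031 -0.036 -0.001 0 0 0 1;0.031 -0.036 -0.001 0 0 0 1;0.031 -0.036 -0.001 0 0 0 1;0.031 -0.036 -0.001 0 0 0 1;0.031 -0.036 -0.001 0 0 0 1;0.031 -0.036 -0.001 0 0 0 1;0.031 -0.036 -0.001 0 0 0 1;0.031 -0.036 -0.001 0 0 0 1;0.031 -0.036 0 0 0 0 1;0.031 -0.036 0 0 0 0 1;0 0 0 0 0 0 1'
python3 - <<'E'
from h import *
o=r.observe(); print({k:np.round(o[k],3).tolist() for k in("t","joint_positions","tool_pos","orientation")})
im=eyes.camera("wrist"); cv2.imwrite("pics/w1.png",im[:,:,::-1]); 
import json; json.dump({k:np.array(o[k]).tolist() for k in("tool_pos","orientation")},open("w1.json","w"))
P=pose("wrist",o); print(proj(P,[.5232,.0949,.122]), proj(P,[.5232,.0949,0]))
E
```

```text
t: 1.9
tool_pos: [0.5235, 0.1017, 0.2509]
orientation: [-0.002, 0.988, 0.153, 0.001]
force: [-0.6, -0.2, -0.2]
width: 0.0854
finger_force: 0.0
{'t': 1.9, 'joint_positions': [-0.082, 0.353, -0.272, 1.777, 0.105, 1.024, -1.656], 'tool_pos': [0.523, 0.102, 0.251], 'orientation': [-0.002, 0.988, 0.153, 0.001]}
[261.51711949 182.36345351] [259.60911543 155.2582147 ]
```

View pics/w1.png

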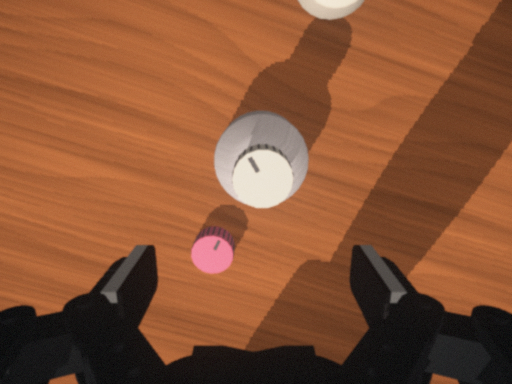

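The wrist view shows the white cap on the flagon at about (262,178) with its bar at (254,165). The pink cap is at (213,251) and the lamp is at the top edge. I'll fit the cap-top circle and triangulate against the other two views.

```bash
cat >> h.py <<'E'
def captop(im,box):
    hsv=cv2.cvtColor(im,cv2.COLOR_BGR2HSV); x0,y0,x1,y1=box
    m=((hsv[...,2]>190)&(hsv[...,1]<60)&(im[...,2]>=im[...,0])).astype(np.uint8); k=np.zeros_like(m);k[y0:y1,x0:x1]=1
    m=cv2.morphologyEx(m*k,cv2.MORPH_OPEN,np.ones((3,3)))
    c=max(cv2.findContours(m,0,1)[0],key=cv2.contourArea); return cv2.fitEllipse(cv2.convexHull(c)),cv2.boundingRect(c)
E
python3 - <<'E'
from h import *
import json
o=json.load(open("w1.json")); im=cv2.imread("pics/w1.png")
E,b=captop(im,(210,130,320,230)); print(E,b)
W=pose("wrist",o)
for z in(.122,.125): print(z,plane(W,E[0],z).round(4))
X,e=tri([ray(W,E[0]),ray(pose("scene"),(289.6,171.5)),ray(pose("side"),(261.4,213.3))]); print(X.round(4),np.round(e,4))
M=q(o["orientation"]).as_matrix(); T=np.r_[X[:2],.16]
print("shift",(M.T@(T-o["tool_pos"])).round(4), "tilt err", M[:,2].round(4))
a=plane(W,(254,165),.125)-X; print("bar yaw",np.degrees(np.arctan2(a[1],a[0])))
E
```

```text
((255.0588836669922, 174.4549560546875), (60.068756103515625, 84.5223159790039), 112.34856414794922) (215, 142, 83, 66)
0.122 [0.5282 0.1023 0.122 ]
0.125 [0.5289 0.1025 0.125 ]
[0.5247 0.0976 0.122 ] [0.0057 0.0033 0.0025]
shift [-0.0002  0.0047  0.0909] tilt err [ 5.e-04  4.e-03 -1.e+00]
bar yaw 35.36658347103767
```

The mask leaked onto the shoulder, so I'll use the cream tint to separate the cap.

```bash
sed -i 's/(im\[...,2\]>=im\[...,0\])/(im[...,2]>im[...,0].astype(int)+9)/' h.py
python3 - <<'E'
from h import *
import json
o=json.load(open("w1.json")); im=cv2.imread("pics/w1.png")
print(im[185,265],im[150,230],im[150,300])
E,b=captop(im,(210,130,320,230)); print(E,b)
W=pose("wrist",o)
for z in(.122,.125): print(z,plane(W,E[0],z).round(4))
X,e=tri([ray(W,E[0]),ray(pose("scene"),(289.6,171.5)),ray(pose("side"),(261.4,213.3))]); print(X.round(4),np.round(e,4))
M=q(o["orientation"]).as_matrix(); T=np.r_[X[:2],.16]
print("shift",(M.T@(T-o["tool_pos"])).round(4))
E
```

```text
[214 228 236] [170 177 190] [144 150 161]
((255.0588836669922, 174.4549560546875), (60.068756103515625, 84.5223159790039), 112.34856414794922) (215, 142, 83, 66)
0.122 [0.5282 0.1023 0.122 ]
0.125 [0.5289 0.1025 0.125 ]
[0.5247 0.0976 0.122 ] [0.0057 0.0033 0.0025]
shift [-0.0002  0.0047  0.0909]
```

```bash
sed -i 's/hsv\[...,2\]>190/hsv[...,2]>215/' h.py
python3 - <<'E'
from h import *
import json
o=json.load(open("w1.json")); im=cv2.imread("pics/w1.png")
E,b=captop(im,(210,130,320,230)); print(E,b)
W=pose("wrist",o)
for z in(.122,.125): print(z,plane(W,E[0],z).round(4))
X,e=tri([ray(W,E[0]),ray(pose("scene"),(289.6,171.5)),ray(pose("side"),(261.4,213.3))]); print(X.round(4),np.round(e,4))
M=q(o["orientation"]).as_matrix(); T=np.r_[X[:2],.16]
print("shift",(M.T@(T-o["tool_pos"])).round(4))
E
```

```text
((259.25921630859375, 179.01129150390625), (56.339656829833984, 68.92032623291016), 87.58362579345703) (223, 151, 70, 57)
0.122 [0.5254 0.0977 0.122 ]
0.125 [0.5262 0.0979 0.125 ]
[0.5239 0.0959 0.1219] [0.0023 0.0014 0.0009]
shift [-0.0015  0.0061  0.0909]
```

The mask still leaks on the left. By eye the cap spans columns 232–293 and rows 149–208, so its centre is (262.5,178), giving about (0.525,0.095), in agreement with the fixed cameras. I'll descend to TCP z 0.16 and look again.

```bash
python3 -m creep '0 0.0035 0.03 0 0 0 1;0 0.003 0.03 0 0 0 1;0 0 0.03 0 0 0 1;0 0 0 0 0 0 1;0 0 0 0 0 0 1'
python3 - <<'E'
from h import *
import json
o=r.observe(); im=eyes.camera("wrist")[:,:,::-1].copy(); cv2.imwrite("pics/w2.png",im)
json.dump({k:np.array(o[k]).tolist() for k in("tool_pos","orientation")},open("w2.json","w"))
W=pose("wrist",o); print(o["t"],proj(W,[.525,.0953,.1225]),[proj(W,[.525+.026*np.cos(a),.0953+.026*np.sin(a),.1225]).round().tolist() for a in np.arange(4)*np.pi/2+.29])
E
```

```text
t: 2.45
tool_pos: [0.524, 0.0872, 0.1617]
orientation: [0.0, 0.989, 0.148, -0.001]
force: [0.7, 0.4, 0.4]
width: 0.0854
finger_force: 0.0
2.45 [240.76799326 213.78126714] [[241.0, 171.0], [197.0, 213.0], [241.0, 253.0], [285.0, 214.0]]
```

View pics/w2.png

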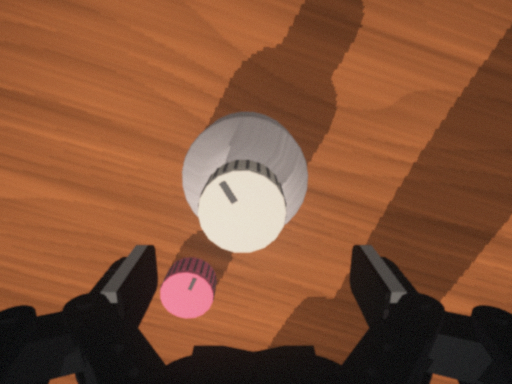

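The second wrist view shows the cap top with centre about (242.3,209.5), spanning columns 199–286 and bottom row 252. The arm had still been settling before; now I triangulate with all the views.

Run:
```python
from h import *
import json
o=json.load(open("w2.json")); im=cv2.imread("pics/w2.png")
E,b=captop(im,(180,150,310,260)); print(E,b)
hsv=cv2.cvtColor(im,cv2.COLOR_BGR2HSV); print("row209",[im[209,x].tolist() for x in(194,198,202,284,288)])
g=cv2.cvtColor(im,cv2.COLOR_BGR2GRAY); m=((g>222)).astype(np.uint8); m[:150]=0;m[265:]=0;m[:,:180]=0;m[:,310:]=0
c=max(cv2.findContours(m,0,1)[0],key=cv2.contourArea); F=cv2.fitEllipse(cv2.convexHull(c)); print(F)
W=pose("wrist",o)
for u in(F[0],(242.3,209.5)):
    print([plane(W,u,z).round(4).tolist() for z in(.122,.125)])
    X,e=tri([ray(W,u),ray(pose("scene"),(289.6,171.5)),ray(pose("side"),(261.4,213.3))]); print(X.round(4),np.round(e,4))
    M=q(r.observe()["orientation"]).as_matrix(); print("shift",(M.T@(np.r_[X[:2],.092]-r.observe()["tool_pos"])).round(4))
print(r.observe()["tool_pos"],M[:,2])
```

```text
((241.3615264892578, 211.40992736816406), (80.66752624511719, 87.06587219238281), 95.7135238647461) (198, 172, 88, 80)
row209 [[185, 192, 206], [195, 207, 221], [208, 224, 232], [199, 214, 226], [170, 175, 188]]
((240.55206298828125, 211.61964416503906), (77.09526824951172, 82.57037353515625), 91.67145538330078)
[[0.5261, 0.0958, 0.122], [0.5272, 0.096, 0.125]]
[0.5241 0.0951 0.1215] [0.0018 0.0012 0.0006]
shift [ 0.0015 -0.0072  0.0705]
[[0.5277, 0.0952, 0.122], [0.5288, 0.0954, 0.125]]
[0.5246 0.0947 0.1212] [0.0026 0.0017 0.001 ]
shift [ 0.0019 -0.0067  0.0705]
[0.52464489 0.08770375 0.16246976] [ 9.19680563e-04  2.90156208e-05 -9.99999577e-01]
```

```bash
python3 -m creep '0.004 -0.007 0 0 0 0 1;0 0 0.01 0 0 0 1;0 0 0.02 0 0 0 1;0 0 0.02 0 0 0 1;0 0 0.012 0 0 0 1;0 0 0.007 0 0 0 1;0 0 0 0 0 0 1;0 0 0 0 0 0 1;0 0 0 0 0 0 1'
python3 - <<'E'
from h import *
im=eyes.camera("wrist")[:,:,::-1]; im2=eyes.camera("scene")[:,:,::-1]
cv2.imwrite("pics/w3.png",np.hstack([cv2.resize(im,(400,300)),cv2.resize(im2[100:235,200:380],(400,300),interpolation=3)]))
o=r.observe(); print(o["t"],o["tool_pos"],o["force"],o["orientation"],o["joint_positions"])
E
```

```text
t: 3.4
tool_pos: [0.5265, 0.0962, 0.093]
orientation: [-0.0, 0.989, 0.148, 0.001]
force: [0.1, -1.1, -0.9]
width: 0.0852
finger_force: 0.0
3.5 [0.52636399 0.09610563 0.09292962] [-0.50574221  0.09633755  0.87600006] [-4.74304114e-05  9.88950326e-01  1.48246170e-01  5.69385508e-04] [-0.11666451  0.54476525 -0.2238935   1.96587277  0.19148137  0.64980752
 -1.73522182]
```

View pics/w3.png

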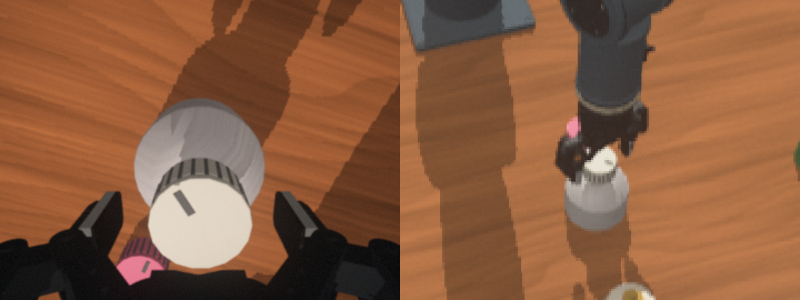

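The wrist view shows the cap centred between the open pads (cap centre column 200, pads 120 and 277). Closing.

```bash
python3 -m creep '0 0 0 0 0 0 -1;0 0 0 0 0 0 -1;0 0 0 0 0 0 -1;0 0 0 0 0 0 -1;0 0 0 0 0 0 -1;0 0 0 0 0 0 -1;0 0 0 0 0 0 -1;0 0 0 0 0 0 -1'
```

```text
t: 4.3
tool_pos: [0.5261, 0.0959, 0.0924]
orientation: [0.0, 0.989, 0.148, 0.0]
force: [-0.3, -0.9, 4.3]
width: 0.0506
finger_force: 61.5
```

```bash
python3 -m creep '0 0 0.002 0 0 0 -1;0 0 0.002 0 0 0 -1;0 0 0.0015 0 0 0 -1;0 0 0 0 0 0 -1;0 0 0 0 0 0 -1;0 0 0 0 0 0 -1'
```

```text
t: 4.9
tool_pos: [0.5262, 0.096, 0.0871]
orientation: [0.0, 0.989, 0.148, 0.0]
force: [-0.7, -1.9, 8.8]
width: 0.0506
finger_force: 62.0
```

```bash
python3 -m creep '0 0 0.0005 0 0 -3 -1;0 0 0 0 0 -5 -1;0 0 0 0 0 -5 -1;0 0 0 0 0 -5 -1;0 0 0 0 0 -5 -1;0 0 0 0 0 -5 -1;0 0 0 0 0 -5 -1;0 0 0 0 0 0 -1'
```

```text
t: 5.7
tool_pos: [0.5265, 0.0965, 0.0868]
orientation: [-0.0, 0.905, 0.425, 0.001]
force: [-0.8, -1.6, 9.0]
width: 0.0508
finger_force: 62.0
```

```bash
python3 -m creep '0 0 0 0 0 -6 -1;0 0 0 0 0 -6 -1;0 0 0 0 0 -6 -1;0 0 0 0 0 -6 -1;0 0 0 0 0 -6 -1;0 0 0 0 0 -6 -1;0 0 0 0 0 -6 -1;0 0 0 0 0 -6 -1;0 0 0 0 0 -5 -1;0 0 0 0 0 -4 -1;0 0 0 0 0 0 -1;0 0 0 0 0 0 -1'
python3 - <<'E'
from h import *
im=eyes.camera("scene")[:,:,::-1]; im2=eyes.camera("side")[:,:,::-1]; 
cv2.imwrite("pics/t1.png",np.hstack([cv2.resize(im[130:230,240:340],(400,400),interpolation=3),cv2.resize(im2[180:280,210:310],(400,400),interpolation=3)]))
o=r.observe(); print(o["t"],o["moment"],o["joint_positions"])
E
```

```text
t: 6.9
tool_pos: [0.5264, 0.0966, 0.0868]
orientation: [0.0, 0.594, 0.804, 0.001]
force: [0.2, -1.2, 9.4]
width: 0.0506
finger_force: 62.0
7.0 [-0.05681576 -0.00531798  0.07317245] [ 0.17308254  0.61959673 -0.67198671  1.96049149  0.55745231  0.7515837
 -0.53046779]
```

View pics/t1.png

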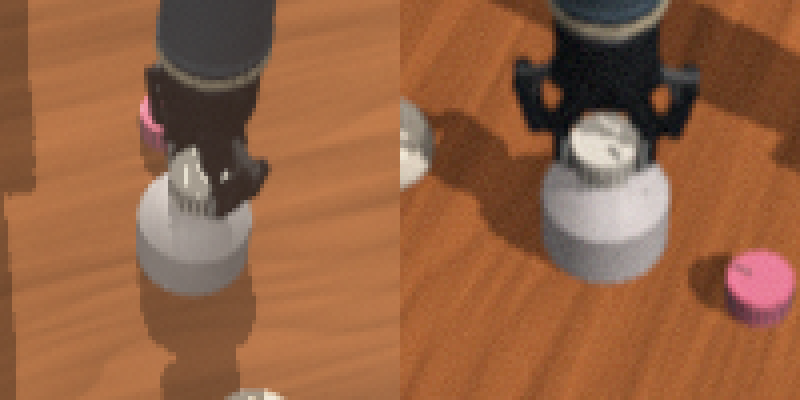

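The cap's bar has swung from the left to the lower right in the side view (about a quarter turn), while the shoulder speck on the flagon stayed put. Lifting gently now.

```bash
python3 -m creep '0 0 -0.003 0 0 0 -1;0 0 -0.004 0 0 0 -1;0 0 -0.005 0 0 0 -1;0 0 -0.006 0 0 0 -1;0 0 -0.006 0 0 0 -1;0 0 -0.006 0 0 0 -1;0 0 0 0 0 0 -1'
```

```text
t: 7.7
tool_pos: [0.5263, 0.0962, 0.1171]
orientation: [0.0, 0.594, 0.804, 0.0]
force: [-0.7, -0.5, -0.0]
width: 0.0507
finger_force: 62.2
```

No load from the flagon (which would read about −7 N), so the cap is free.

```bash
python3 -m creep '0 0 -0.01 0 0 0 -1;0 0 -0.015 0 0 0 -1;0 0 -0.015 0 0 0 -1;0 0 -0.015 0 0 0 -1;0 0 -0.01 0 0 0 -1;0 0 -0.005 0 0 0 -1;0 0 0 0 0 0 -1;0 0 0 0 0 0 -1;0 0 0 0 0 0 -1;0 0 0 0 0 0 -1;0 0 0 0 0 0 -1;0 0 0 0 0 0 -1'
python3 - <<'E'
from h import *
im=eyes.camera("scene")[:,:,::-1]; im2=eyes.camera("side")[:,:,::-1]; 
cv2.imwrite("pics/l1.png",np.hstack([cv2.resize(im[110:230,240:360],(400,400),interpolation=3),cv2.resize(im2[150:270,200:320],(400,400),interpolation=3)]))
o=r.observe(); print(o["t"],o["tool_pos"],o["dq"])
E
```

```text
t: 8.9
tool_pos: [0.5259, 0.096, 0.1861]
orientation: [-0.0, 0.594, 0.804, -0.0]
force: [-0.4, -0.7, 0.1]
width: 0.0507
finger_force: 62.3
9.0 [0.52593453 0.09605989 0.18620756] [ 2.16309191e-04 -2.46847874e-03 -5.71779656e-04  2.35846036e-03
 -1.06088989e-03 -8.83123214e-05  6.81615559e-04]
```

View pics/l1.png

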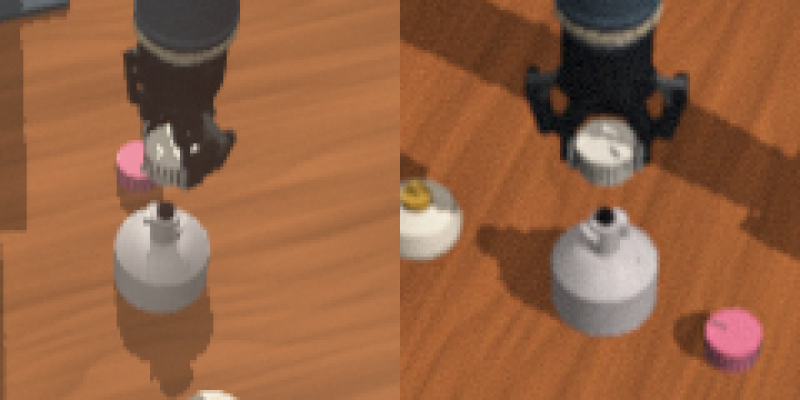

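The cap is held upright above the open flagon, about 77 mm above the rim. The neck and its dark sealing disc are visible at (165,212) and (604,216), and the flagon is standing where it was. Handing in.

```bash
python3 -c "
from plant import r
print(r.close_job())"
```

```text
the job is handed in; nothing more can be done
None
```

I opened the flagon and handed the job in at about 9 s, with the white cap gripped upright and still roughly 77 mm above the mouth. The flagon is standing where it was, and the arm never went near the lamp, bottle or glass. The hand-in returned no verdict.

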